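# Put a fitting away in the rotary parts store

### The arm

A 6-joint arm with a two-finger parallel gripper is mounted at the origin on a cart in front of the work surface, level with it; the furniture and walls round the work are solid. World frame = base frame: x ahead of the robot, y to its left, z up, the work surface at z = 0. Lengths are in mm, angles in rad, forces in N, time in s.
With the tool pointing down it reaches from about 300 to 775 mm from the base axis. Payload 14.6 kg.
Tool frame: the origin (TCP) lies midway between the tips of the shut fingers; the grasp point (between the pads) lies 19 mm behind it (env.grip_depth is the distance from the TCP to the grasp point, in mm); z points along the fingers, y is the line along which they close (so a half turn about z gives the same grasp; the last joint's range is limited). The gripper opens to 94 mm and grips with 3 to 60 N. Pads are 16 mm wide; open, the fingers measure 119 mm over their backs; the gripper's body (75 mm by 177 mm) begins 78 mm behind the grasp point.
Start: joints at [-1.187, 0.3, 1.521, -0, 1.321, -0.067], TCP at [239.619, -495.047, 205.446] pointing down, gripper open.
Joint ranges: [-3.03, 3.03], [-0.79, 2.21], [0.23, 2.52], [-1.04, 4.18], [0, 3.07], [-2.55, 2.55]. Speed limits (rad/s): [2.22, 2.22, 2.57, 3.14, 3.14, 3.14].

### API

Orientations are given as a unit quaternion [x, y, z, w].
In Python, from station import env gives the robot as it stands. The module is installed in compiled form; this text tells all that it offers.
- The arm moves only by the tool carry_out, never from a script. Its argument "deltas" is a list of rows, each an object with "turn": the turn, a rotation vector about the tool's x, y, z in rad, a list of three; "translation": the shift along the tool's x, y, z in cm, a list of three; "gripper": the opening, from -1 (shut) to 1 (fully open). A call has 1 to 8 rows; each row shifts and turns the commanded pose from where the row before left it, along the tool's axes as they then stand; what a row does not reach is not made up. A row lasts 1/8 s, in which the tool goes at most 62.5 mm and 10.7 degrees, less where a joint would pass 70% of its speed; a pose out of reach is approached as far as the arm can. A call is refused whole if a number of a shift passes 6.25 or a number of a turn 0.188, either way. A call with a gripper value outside its range is refused whole. The fingers move at their own pace and stop on an object; "newtons" is the grip in N (left out, the last holds). Time passes only in rows, so rows that do not move let the fingers close. It gives the time, the measured TCP pose, the force, the opening and the grip force at its end, in the units of the state.
- env.sense(): the state, without advancing time (a new reading comes with each control period).
- env.get_image(name): name is "scene" or "side" or "wrist"; returns a dict with "img" (480x640x3 uint8, blue, green, red), "camera_matrix" (3x3 intrinsics, pixels), "k1" (the pictures are not rectified: a ray, as slopes to the right and down, at radius r is drawn at 1 + k1 r^2 times it, then the intrinsics apply), "world_to_cam" (4x4, takes a point from world to camera coordinates); the wrist camera has in their place "mount" (4x4, takes a point from camera to tool coordinates, whose origin is the TCP and whose axes are the flange's). Camera axes: x right, y down, z forward; pixel columns grow to the right and rows downward; lengths in mm; the calibration is good to about 2 mm. A picture is of the moment at which its call begins: read the wrist's pose just before it. There is no depth.
- env.sign_off(): hands the job in; it is judged then, once.
The state is a dict: "clock": time; "joint_positions": joint angles; "qd": joint speeds; "effort": joint torques, N m; "tcp_pos": TCP position; "ee_rot": TCP orientation; "ft_force": force on the tool from outside, world axes, zero at the start; "torque": the same for the moment, N m; "gripper_width": opening from 0.0 (shut) to 1.0 (fully open); "grip_force": force on a finger pad.
Only numpy, scipy, OpenCV 4.12 (cv2) and the standard library are available. Lean on these libraries where they do the work, as an engineer would, in place of code of your own. Each camera call takes 0.05 s, during which the arm holds its last target. There are 200 camera calls.

### The job

The brass hose fitting standing loose on the bench belongs in the empty bay of the sloped rotary parts store. Turn the clear dial cover by its wing knob until the opening is lined up with the empty bay, lower the fitting through it with the gripper (do not drop it in from above the cover), then turn the cover again until its opening is lined up with the filled metal sector, so that no bay is left open to dust. Do not drag the drum round, and leave the two nozzle nuts beside the fitting where they are.

Things in the scene. Friction and masses are not known exactly. Their poses are not given: they have to be found in the camera images.
- stand: Fixed blue sheet-steel stand, 216 x 190 mm, its top sloping 30 degrees down towards its front. Origin: centre of its underside on the bench; x points to its rear (away from the robot), z up. It carries the drum; the drum's rear edge is about 0.2 m above the bench.
- drum: Light grey round drum, 236 mm across, 56 mm high. Origin: centre of its underside. z: the drum's axis, up and towards the robot, square to the cover. x: through the middle of the empty bay. Six 60 degree sectors, anticlockwise from above: empty bay (0 degrees), filled metal blank (60), four stocked bays. It stands at any angle on the stand, held by stiff friction (4 N m); do not turn it.
- bay (a point): Middle of the floor of the empty bay, 78 mm from the drum's axis (drum frame 78, 0, 8 mm; axes as drum). The bay reaches from the hub (radius 28 mm) to the outer wall (radius 114 mm), 60 degrees wide between 3 mm walls; floor at z = 8 mm, wall tops at z = 56 mm in the drum frame.
- blank (a point): Middle of the top of the filled blank sector, 78 mm from the axis at 60 degrees, z = 56 mm in the drum frame; axes as drum. The blank is a plain blue-grey metal block with three dark screws, level with the rim.
- cover: Clear 4 mm dial cover on the drum (underside 57 mm, top 61 mm above the drum's underside), black ribbed rim, 242 mm across. Origin on the axis at the drum's underside; z = the drum's axis, about which it turns either way without stops; x: through the middle of its opening. It stays where it is left by friction (0.12 N m).
- opening (a point): Middle of the cover's opening, 78 mm from the axis, at the level of the drum's rim: it meets the blank's point when the store is shut, and stands 48 mm above the bay's point when lined up with the bay. Axes as cover. The opening is a sector 50 degrees wide, from radius 32 to 112 mm, with orange edging.
- knob (a point): Point in the cover's wing knob, on the axis, 20 mm above the cover's top face; axes as cover. The knob is a black bar 46 mm long (along x, orange mark on the end towards the opening), 13 mm thick (along y), standing 6 to 32 mm above the cover's top face on a round boss of 32 mm radius, 6 mm high.
- fitting: Loose brass hose fitting, 19 x 22 x 38 mm, about 60 g, standing on its hexagon on the bench. Origin: centre of its underside; z up along it. Hexagon 19 x 22 mm up to z = 12 mm, then a round ribbed stem, 12 mm across up to z = 24 mm and 10 mm from there to the top at 38 mm.
- nut_dark: Loose dark nozzle nut, 20 x 22 x 34 mm, standing on the bench 7 cm or more from the fitting. Origin: centre of its underside.
- nut_light: Loose light grey nozzle nut, 18 x 20 x 30 mm, standing on the bench 7 cm or more from the fitting. Origin: centre of its underside.
There are look-alikes about, which are no part of the job. Leave any orange or red look-alike of the fitting alone.

How it is judged:
By the outcome, as a careful person would: the job done as asked, in the order asked, and still so for the second after the job is handed in, with the robot touching nothing.
It also fails if it takes over 70 s, if anything falls off the work surface, if the arm or the gripper's body presses on something with over 40 N, if the wrist force passes 120 N, or if a joint passes its speed limit or range.

## Working session

There is one attempt and no reset: what is moved stays moved. The work goes in short steps, Python scripts to look and compute and a tool call to move; the robot and the scene stay as the last step left them, time stands still between calls to the robot, and variables do not carry over. Pictures are saved under pics/ and viewed, at most 10 in all, crops included, and the job is handed in when it is done.

Besides the shell and the picture viewer there is one more tool, called after "Call:" by a JSON object that holds its "op" and its "data", one argument or row to a line. carry_out: Moves the arm, as the interface text tells. Its arguments: {"type":"object","properties":{"deltas":{"type":"array"},"newtons":{"type":"number"}},"required":["deltas"]}

```bash
mkdir -p pics
cat > h.py <<'E'
import numpy as np, cv2, json
from scipy.spatial.transform import Rotation as R
from station import env
def grab(n,f):
    s=env.sense(); d=env.get_image(n); cv2.imwrite('pics/%s.png'%f,d['img'])
    K=np.array(d['camera_matrix'])
    if 'world_to_cam' in d: C=np.linalg.inv(np.array(d['world_to_cam']))
    else:
        T=np.eye(4); T[:3,:3]=R.from_quat(s['ee_rot']).as_matrix(); T[:3,3]=s['tcp_pos']; C=T@np.array(d['mount'])
    np.savez('pics/%s.npz'%f,K=K,k1=d['k1'],C=C); return d['img']
def ray(f,px):
    c=np.load('pics/%s.npz'%f); D=np.array([float(c['k1']),0,0,0])
    p=cv2.undistortPointsIter(np.array([[px]],float),c['K'],D,None,None,(3,50,1e-10))[0,0]
    C=c['C']; d=C[:3,:3]@[p[0],p[1],1]; return C[:3,3],d/np.linalg.norm(d)
def onz(f,px,z):
    o,d=ray(f,px); return o+d*(z-o[2])/d[2]
def onpl(f,px,p0,n):
    o,d=ray(f,px); return o+d*(np.dot(p0-o,n)/np.dot(d,n))
def tri(a,pa,b,pb):
    o1,d1=ray(a,pa);o2,d2=ray(b,pb); t=np.linalg.lstsq(np.c_[d1,-d2],o2-o1,rcond=None)[0]
    q1=o1+d1*t[0];q2=o2+d2*t[1]; return (q1+q2)/2,np.linalg.norm(q1-q2)
def proj(f,P):
    c=np.load('pics/%s.npz'%f); W=np.linalg.inv(c['C']); 
    return cv2.projectPoints(np.array(P,float).reshape(-1,3),cv2.Rodrigues(W[:3,:3])[0],W[:3,3],c['K'],np.array([float(c['k1']),0,0,0]))[0][:,0]
E
python3 - <<'E'
from h import *
for n in('scene','side','wrist'):
    grab(n,n+'0'); c=np.load('pics/%s0.npz'%n); print(n,c['K'][0,0],c['k1'],c['C'].round(2).tolist())
s=env.sense();print(s, env.grip_depth)
E
```

```text
scene 555.8370573712135 0.04065700781007791 [[0.69, -0.33, 0.65, -108.1], [-0.73, -0.31, 0.62, -698.02], [-0.0, -0.89, -0.45, 601.81], [0.0, 0.0, 0.0, 1.0]]
side 559.538396966809 -0.16884931564820838 [[0.99, -0.06, 0.12, 443.32], [-0.13, -0.33, 0.94, -868.73], [-0.01, -0.94, -0.33, 418.84], [0.0, 0.0, 0.0, 1.0]]
wrist 332.77323102366415 -0.005742397214309348 [[0.44, -0.86, -0.25, 314.57], [-0.9, -0.42, -0.12, -458.26], [-0.0, 0.28, -0.96, 385.44], [0.0, 0.0, 0.0, 1.0]]
{'clock': 0.15, 'joint_positions': array([-1.18662091e+00,  3.00335602e-01,  1.52144097e+00, -5.24606787e-05,
        1.32068239e+00, -6.66170516e-02]), 'qd': array([ 0.00049827, -0.0037343 , -0.00129027,  0.00093078,  0.00011214,
       -0.00018804]), 'effort': array([ 2.03944214e-04, -5.31959510e+01, -3.52819276e+01,  7.08315941e-02,
        2.36493512e-02, -8.60985438e-05]), 'tcp_pos': array([ 239.52548631, -494.88336301,  205.01992746]), 'ee_rot': array([ 9.74704083e-01,  2.23498907e-01, -9.35787802e-05, -4.23686656e-04]), 'ft_force': array([-0.07934337,  0.51147861,  0.2655138 ]), 'torque': array([-0.02595989,  0.01560397,  0.01026423]), 'grip_force': 0.0, 'gripper_width': 1.004121486951122} 18.8
```

View pics/scene0.png

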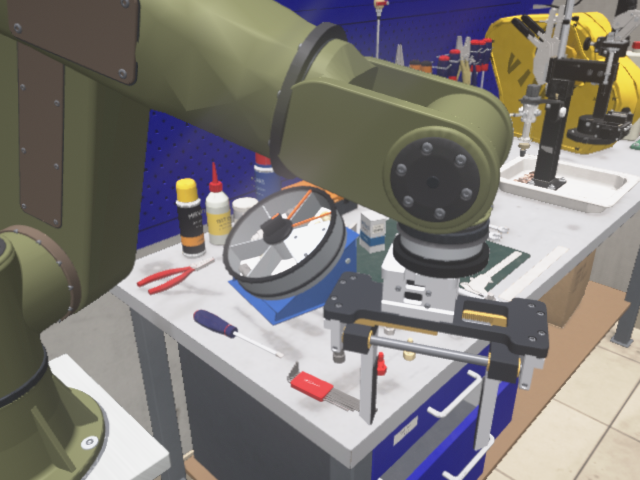

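View pics/side0.png

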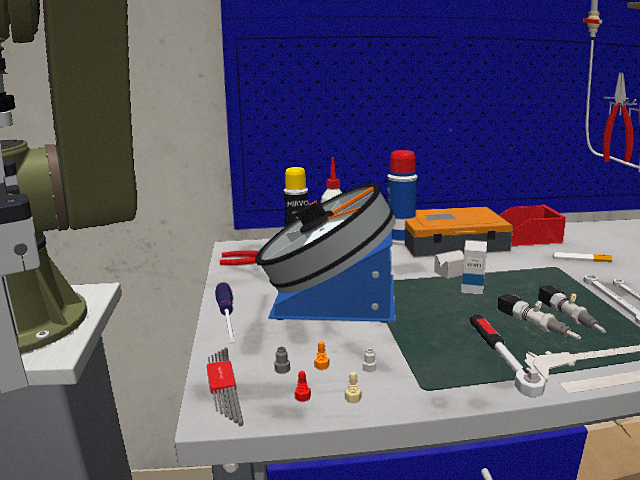

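The side view shows the brass fitting at (353,388), the dark nut at (282,360), the light nut at (370,359), red at (302,386) and orange at (322,355). The drum is around (325,240) there and (283,245) in the scene view. Next I'll enlarge both drum views.

Run:
```python
from h import *
a=cv2.imread('pics/scene0.png')[165:315,215:375]; b=cv2.imread('pics/side0.png')[170:330,245:405]
a=cv2.resize(a,None,fx=5,fy=5,interpolation=3)[:600]; b=cv2.resize(b,None,fx=5,fy=5,interpolation=3)
b=b[:600]
cv2.imwrite('pics/c_a.png',a);cv2.imwrite('pics/c_b.png',b)
for n,px in dict(fit=(353,401),dark=(282,371),light=(370,369),red=(302,400),org=(322,368)).items(): print(n,onz('side0',px,0).round(1))
# brass mask
im=cv2.imread('pics/side0.png'); h=cv2.cvtColor(im,cv2.COLOR_BGR2HSV)
m=cv2.inRange(h,(15,50,80),(32,255,255)); m[:340]=0;m[420:]=0;m[:,400:]=0;m[:,:260]=0
n,l,st,ce=cv2.connectedComponentsWithStats(m); print(st[st[:,4]>8].tolist())
# stand base front corners
for px in [(271,318),(394,320)]: print(onz('side0',px,0).round(1))
```

```text
fit [ 537.7 -287.3    0. ]
dark [ 452.3 -204.     0. ]
light [ 572.8 -216.9    0. ]
red [ 474.3 -275.8    0. ]
org [ 507.7 -204.2    0. ]
[[0, 0, 640, 480, 306777], [315, 351, 13, 13, 79], [345, 372, 16, 31, 336]]
[441.5 -40.5  -0. ]
[638.8 -78.8   0. ]
```

View pics/c_a.png

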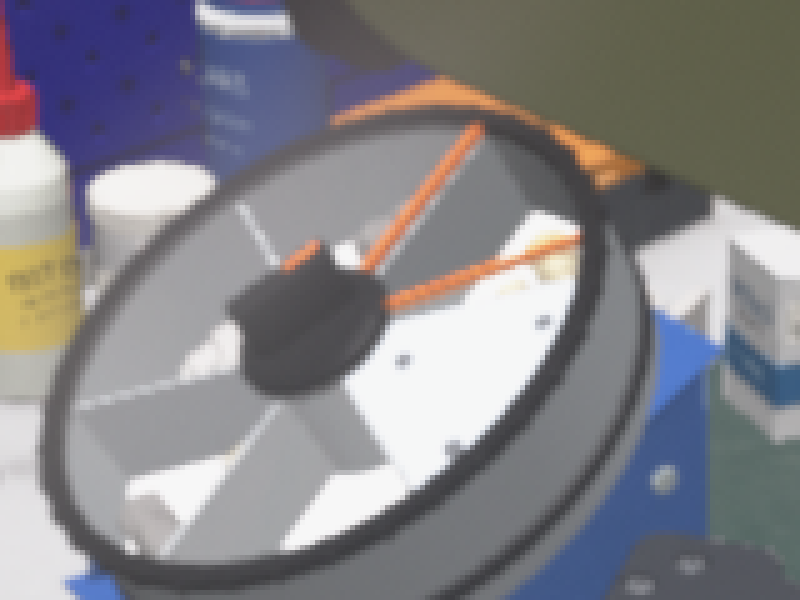

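View pics/c_b.png

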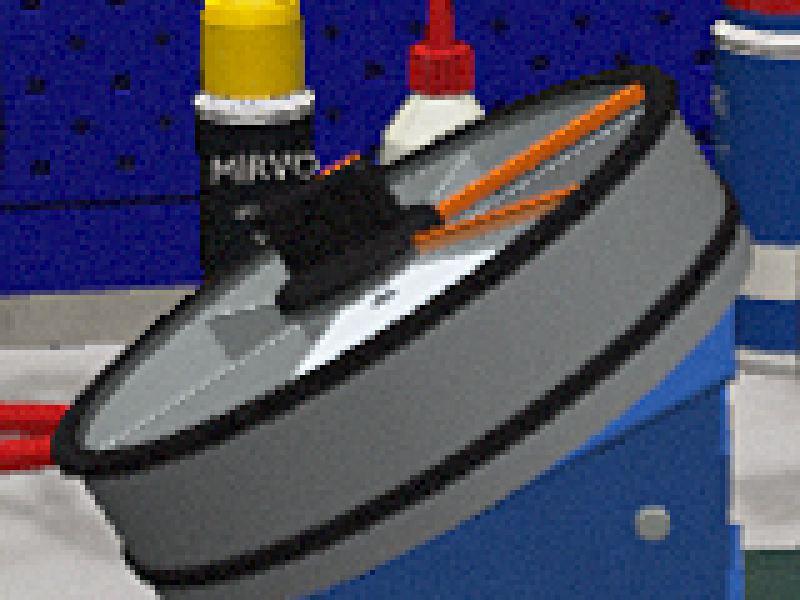

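The enlarged scene view shows the opening's orange edges over the stocked bay just anticlockwise of the blank. The blank, with its three dark screws, is at scene crop (430,380), and the bay clockwise of it at (350,500) looks empty. The knob sits at scene ≈(276,224) and side ≈(311,213). I'll bring the wrist camera over the drum, square to it.

```bash
cat >> h.py <<'E'
def frame(z,x):
    z=np.array(z,float);z/=np.linalg.norm(z);x=np.array(x,float);x-=z*(x@z);x/=np.linalg.norm(x);return np.c_[x,np.cross(z,x),z]
def plan(p,M,g,mm=35,rad=.12,nd=2):
    s=env.sense();P=np.array(s['tcp_pos']);Q=R.from_quat(s['ee_rot']); T=R.from_matrix(M); rv=(Q.inv()*T).as_rotvec()
    n=max(int(np.ceil(np.linalg.norm(p-P)/mm)),int(np.ceil(np.abs(rv).max()/rad)),1); rows=[];p0=P.copy();q=Q
    for i in range(1,n+1):
        w=((Q*R.from_rotvec(rv*i/n)).inv()); t=q.inv().apply(P+(p-P)*i/n-p0).round(1)/10
        u=(q.inv()*w.inv()).as_rotvec().round(3); p0=p0+q.apply(t*10); q=q*R.from_rotvec(u)
        rows.append(dict(turn=u.tolist(),translation=t.round(2).tolist(),gripper=g))
    print(n,'end err',np.linalg.norm(p0-p).round(2),np.degrees((q.inv()*T).magnitude()).round(2))
    for i in range(0,n,8): print(json.dumps(rows[i:i+8]))
E
python3 - <<'E'
from h import *
k,e=tri('scene0',(276,224),'side0',(311,213));print('knob',k,e)
y=np.radians(-11); n=np.array([-.5*np.cos(y),-.5*np.sin(y),.866])
M=frame(-n,[.19,.98,0]); p=k+n*110; print(p)
plan(p,M,0.0,mm=45)
E
```

```text
knob [518.1101707   21.77041975 158.7340004 ] 3.007070052320725
[464.12067561  32.2649145  253.9940004 ]
13 end err 0.07 0.03
[{"turn": [-0.037, 0.019, -0.07], "translation": [3.32, -2.9, -0.37], "gripper": 0.0}, {"turn": [-0.038, 0.018, -0.07], "translation": [3.52, -2.64, -0.42], "gripper": 0.0}, {"turn": [-0.037, 0.019, -0.069], "translation": [3.71, -2.37, -0.44], "gripper": 0.0}, {"turn": [-0.038, 0.019, -0.07], "translation": [3.87, -2.1, -0.45], "gripper": 0.0}, {"turn": [-0.037, 0.018, -0.07], "translation": [4.02, -1.8, -0.45], "gripper": 0.0}, {"turn": [-0.037, 0.019, -0.069], "translation": [4.13, -1.5, -0.44], "gripper": 0.0}, {"turn": [-0.038, 0.018, -0.07], "translation": [4.24, -1.2, -0.41], "gripper": 0.0}, {"turn": [-0.037, 0.019, -0.07], "translation": [4.32, -0.88, -0.37], "gripper": 0.0}]
[{"turn": [-0.037, 0.019, -0.07], "translation": [4.38, -0.56, -0.32], "gripper": 0.0}, {"turn": [-0.038, 0.018, -0.069], "translation": [4.41, -0.25, -0.25], "gripper": 0.0}, {"turn": [-0.037, 0.019, -0.07], "translation": [4.42, 0.07, -0.17], "gripper": 0.0}, {"turn": [-0.038, 0.019, -0.07], "translation": [4.41, 0.38, -0.08], "gripper": 0.0}, {"turn": [-0.037, 0.018, -0.07], "translation": [4.37, 0.69, 0.03], "gripper": 0.0}]
```

Call:
{"op": "carry_out", "data": {
  "deltas": [
    {"turn": [-0.037, 0.019, -0.07], "translation": [3.32, -2.9, -0.37], "gripper": 0.0},
    {"turn": [-0.038, 0.018, -0.07], "translation": [3.52, -2.64, -0.42], "gripper": 0.0},
    {"turn": [-0.037, 0.019, -0.069], "translation": [3.71, -2.37, -0.44], "gripper": 0.0},
    {"turn": [-0.038, 0.019, -0.07], "translation": [3.87, -2.1, -0.45], "gripper": 0.0},
    {"turn": [-0.037, 0.018, -0.07], "translation": [4.02, -1.8, -0.45], "gripper": 0.0},
    {"turn": [-0.037, 0.019, -0.069], "translation": [4.13, -1.5, -0.44], "gripper": 0.0},
    {"turn": [-0.038, 0.018, -0.07], "translation": [4.24, -1.2, -0.41], "gripper": 0.0},
    {"turn": [-0.037, 0.019, -0.07], "translation": [4.32, -0.88, -0.37], "gripper": 0.0}
  ]
}}

```text
clock: 1.15
tcp_pos: [378.1, -169.3, 235.5]
ee_rot: [0.862, 0.48, 0.105, 0.127]
ft_force: [-0.0, -0.7, 0.7]
gripper_width: 0.5
grip_force: 0.0
```

Call:
{"op": "carry_out", "data": {
  "deltas": [
    {"turn": [-0.037, 0.019, -0.07], "translation": [4.38, -0.56, -0.32], "gripper": 0.0},
    {"turn": [-0.038, 0.018, -0.069], "translation": [4.41, -0.25, -0.25], "gripper": 0.0},
    {"turn": [-0.037, 0.019, -0.07], "translation": [4.42, 0.07, -0.17], "gripper": 0.0},
    {"turn": [-0.038, 0.019, -0.07], "translation": [4.41, 0.38, -0.08], "gripper": 0.0},
    {"turn": [-0.037, 0.018, -0.07], "translation": [4.37, 0.69, 0.03], "gripper": 0.0},
    {"turn": [0, 0, 0], "translation": [0, 0, 0], "gripper": 0.0},
    {"turn": [0, 0, 0], "translation": [0, 0, 0], "gripper": 0.0}
  ]
}}

```text
clock: 2.02
tcp_pos: [464.0, 31.9, 253.8]
ee_rot: [0.745, 0.615, 0.164, 0.2]
ft_force: [0.7, -1.1, -0.6]
gripper_width: 0.499
grip_force: 0.0
```

Run:
```python
from h import *
grab('wrist','w1'); s=env.sense(); print(s['tcp_pos'],s['joint_positions'],s['clock'],s['ft_force'])
```

```text
[464.00235561  31.46116456 253.93469476] [ 0.06337095 -0.2144323   2.02821996 -0.17464761  0.82637535  0.34134309] 2.075 [ 0.12085766 -0.31814514 -0.04426578]
```

View pics/w1.png

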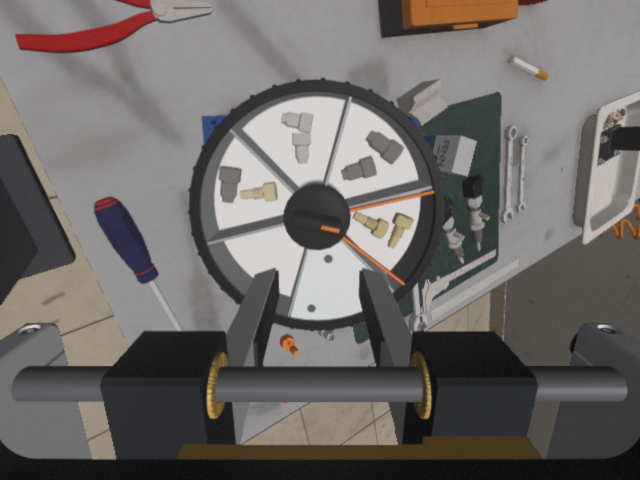

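The wrist view shows the drum's rim centred near (317,205) and the boss at (316,216). The opening's edges run to (434,192) and (404,284). The blank is at (335,285), the empty bay at (255,265). Next I'll fit the axis.

```bash
cat > fit.py <<'E'
from h import *
from scipy.optimize import least_squares
im=cv2.imread('pics/w1.png').astype(int); g=im.max(2)
c0=np.array([317,205.]);pts=[]
for a in np.radians(np.arange(0,360,3)):
    d=np.array([np.cos(a),np.sin(a)])
    if 50<np.degrees(a)<130: continue
    prof=[g[tuple((c0+d*r).round().astype(int)[::-1])] for r in range(95,145)]
    dark=[i for i,v in enumerate(prof) if v<50]
    # first dark run from inside
    if not dark: continue
    j=dark[0]
    while j+1<50 and prof[j+1]<62: j+=1
    pts.append(c0+d*(95+j+.5))
pts=np.array(pts)
W=dict(A=(434,192),B=(404,284)); S=dict(A=(245+643/5,170+92/5),B=(245+578/5,170+188/5)); C=dict(A=(215+480/5,165+125/5),B=(215+580/5,165+240/5))
for k in W: print(k,tri('w1',W[k],'side0',S[k]),tri('w1',W[k],'scene0',C[k]))
rays=[ray('w1',p) for p in pts]
def nrm(y): return np.array([-.5*np.cos(y),-.5*np.sin(y),np.sqrt(.75)])
def res(v):
    n=nrm(v[3]);c=v[:3]
    return [np.linalg.norm(o+d*((c-o)@n)/(d@n)-c)-121 for o,d in rays]
r=least_squares(res,[540,15,150,-.19],loss='soft_l1',f_scale=1.5)
print('rim centre',r.x,'rms',np.median(np.abs(res(r.x))),len(pts))
for y in(-.25,-.19,-.1):
    q=least_squares(lambda v:res([*v,y]),r.x[:3],loss='soft_l1',f_scale=1.5);print(y,q.x.round(1),q.cost.round(2), [np.round(proj(f,q.x)[0],1).tolist() for f in('w1','side0','scene0')])
E
python3 fit.py
```

```text
A (array([626.83250752,  33.43260947, 193.0610368 ]), np.float64(3.963427418289543)) (array([626.23527977,  34.27777975, 195.15311022]), np.float64(1.7135366019017404))
B (array([588.8554452 , -54.02336157, 185.16746796]), np.float64(2.892490091141478)) (array([589.80044022, -54.38439878, 184.06492651]), np.float64(3.023853513955627))
rim centre [526.99123429  24.95194287 142.08809099   6.17590134] rms 0.876902356678464 68
-0.25 [528.   27.6 141. ] 125.98 [[316.3, 218.2], [317.1, 221.0], [278.1, 230.7]]
-0.19 [527.5  26.5 141.4] 122.43 [[316.3, 219.5], [316.9, 221.0], [278.3, 230.8]]
-0.1 [526.9  24.8 142.2] 120.3 [[316.5, 221.5], [316.6, 220.9], [278.7, 230.8]]
```

```bash
cat >> h.py <<'E'
Y=-.19; N=np.array([-.5*np.cos(Y),-.5*np.sin(Y),np.sqrt(.75)])
CT=np.array([527.5,26.2,141.4])  # on axis, cover top z=61
E1=np.array([np.cos(Y),np.sin(Y),0]);E1-=N*(E1@N);E1/=np.linalg.norm(E1);E2=np.cross(N,E1)
def polar(f,px,z):
    q=onpl(f,px,CT+N*(z-61),N)-CT; return np.hypot(q@E1,q@E2).round(1),np.degrees(np.arctan2(q@E2,q@E1)).round(1)
E
python3 - <<'E'
from h import *
im=cv2.imread('pics/w1.png')
for n,z,px in [('A',61,(434,192)),('B',61,(404,284)),('Ain',61,(348,211)),('Bin',61,(342,236)),('wEB_in',56,(302,250)),('wEB_out',56,(290,318)),('wES_in',56,(287,232)),('wES_out',56,(210,240)),('w3',56,(233,130)),('w2',56,(348,97)),('scr',56,(328,258)),('scr',56,(311,308)),('tip',93,(338,230))]: print(n,polar('w1',px,z))
o=cv2.inRange(cv2.cvtColor(im,cv2.COLOR_BGR2HSV),(3,150,120),(16,255,255)); o[:170]=0;o[300:]=0;o[:,:310]=0;o[:,445:]=0
n,l,st,ce=cv2.connectedComponentsWithStats(o)
for i in range(1,n):
    if st[i,4]>15:
        ys,xs=np.where(l==i); pa=np.array([polar('w1',(x,y),93 if xs.max()<342 else 61) for x,y in zip(xs,ys)],float)
        print(st[i],'r',pa[:,0].min(),pa[:,0].max(),'ang',np.median(pa[:,1]),'outer half',np.median(pa[pa[:,0]>80,1]) if (pa[:,0]>80).any() else '')
cv2.imwrite('pics/c1.png',cv2.resize(im[80:340,180:460],None,fx=2.3,fy=2.3,interpolation=3)[:600])
E
```

```text
A (np.float64(113.2), np.float64(13.6))
B (np.float64(111.2), np.float64(-37.1))
Ain (np.float64(31.3), np.float64(15.9))
Bin (np.float64(29.7), np.float64(-33.1))
wEB_in (np.float64(35.4), np.float64(-114.1))
wEB_out (np.float64(112.5), np.float64(-104.6))
wES_in (np.float64(31.9), np.float64(-154.9))
wES_out (np.float64(107.6), np.float64(-168.4))
w3 (np.float64(111.3), np.float64(132.3))
w2 (np.float64(113.3), np.float64(75.6))
scr (np.float64(42.4), np.float64(-74.2))
scr (np.float64(97.2), np.float64(-93.5))
tip (np.float64(19.0), np.float64(-3.2))
[350 190  84  21 200] r 33.4 112.6 ang 14.75 outer half 14.3
[321 226  19   7  79] r 4.3 19.9 ang -0.7 outer half 
[343 237  62  49 204] r 31.1 111.2 ang -36.5 outer half -36.9
```

View pics/c1.png

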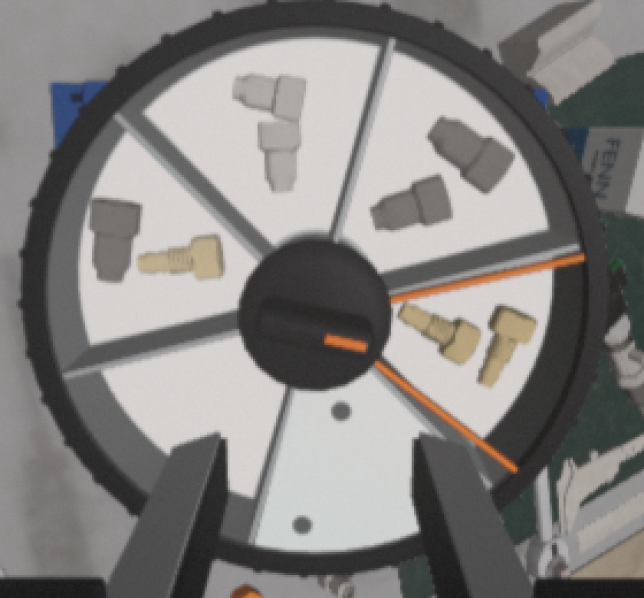

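Run:
```python
import h; from h import *
from scipy.optimize import least_squares
w={0:[(290,390),(254,540)],-1:[(68,374),(238,328)],-2:[(120,117),(266,253)],-3:[(391,42),(336,238)],2:[(578,248),(400,288)]}
def go(Yv,dz):
    N=np.array([-.5*np.cos(Yv),-.5*np.sin(Yv),np.sqrt(.75)]);E1=np.array([np.cos(Y),np.sin(Y),0]);E1-=N*(E1@N);E1/=np.linalg.norm(E1);E2=np.cross(N,E1)
    Q=[]
    for k,v in w.items():
        for x,y in v:
            q=onpl('w1',(180+x/2.3,80+y/2.3),CT+N*(dz-5),N)-CT; Q.append((k,q@E1,q@E2))
    Q=np.array(Q)
    f=lambda v: -(Q[:,1]-v[0])*np.sin(v[2]+Q[:,0]*np.pi/3)+(Q[:,2]-v[1])*np.cos(v[2]+Q[:,0]*np.pi/3)
    r=least_squares(f,[0,0,np.radians(-105)]); print(Yv,dz,r.x[:2].round(2),np.degrees(r.x[2]).round(2),'res',r.fun.round(1), 'centre',(CT+E1*r.x[0]+E2*r.x[1]+N*dz).round(1))
for Yv in(-.1,-.19,-.28): go(Yv,0)
go(-.19,-4)
```

```text
-0.1 0 [1.38 3.91] -103.97 res [-1.7  1.2  0.8 -0.5  0.  -1.9  0.8  0.5 -1.8  0.2] centre [529.4  29.8 142.3]
-0.19 0 [1.27 3.87] -105.54 res [-1.6  1.1  0.6 -0.7  0.6 -2.   0.5  0.4 -1.7  0.3] centre [529.3  29.8 142. ]
-0.28 0 [1.22 3.87] -107.12 res [-1.5  1.2  0.4 -0.8  1.  -2.   0.3  0.2 -1.7  0.4] centre [529.3  29.8 141.8]
-0.19 -4 [1.26 2.93] -105.54 res [-1.6  1.2  0.6 -0.7  0.6 -2.   0.5  0.4 -1.8  0.3] centre [531.1  28.5 138.6]
```

Run:
```python
from h import *
S=(313,203.4);C=(275.4,216.2);W=(330,229.2)
c=np.array([528.5,29.5,141.7])
print(tri('w1',W,'side0',S),tri('w1',W,'scene0',C),tri('scene0',C,'side0',S))
u=np.cos(np.radians(-13))*E1+np.sin(np.radians(-13))*E2
P=c+N*32+u*12; print('pred',P,[proj(f,P)[0].round(1) for f in('w1','side0','scene0')])
q=onpl('w1',(180+315/2.3,80+313/2.3),c+6*N,N)-c; print('boss off',q@E1,q@E2)
im=cv2.imread('pics/side0.png');
o=cv2.inRange(cv2.cvtColor(im,cv2.COLOR_BGR2HSV),(3,150,120),(16,255,255));o[:180]=0;o[230:]=0;o[:,:290]=0;o[:,395:]=0
n,l,st,ce=cv2.connectedComponentsWithStats(o);print(st[1:].tolist(),ce[1:].round(1).tolist())
for z in (61,): 
  for a in(12.3,-38.6):
    for r in(32,112): 
      P=c+r*(np.cos(np.radians(a))*E1+np.sin(np.radians(a))*E2); print(a,r,[proj(f,P)[0].round(1).tolist() for f in('w1','side0','scene0')])
```

```text
(array([522.37957187,  26.0014438 , 172.81683723]), np.float64(1.5119485232500958)) (array([522.2935548 ,  26.54944461, 173.87477853]), np.float64(0.6823206488756018)) (array([522.0205815 ,  26.78378975, 172.9012815 ]), np.float64(1.3715616641220447))
pred [522.22185066  27.95853179 175.25903331] [array([330.1, 228. ]), array([313.2, 201.5]), array([275. , 215.2])]
boss off 0.19016871962400117 1.6844967916529707
[[327, 180, 1, 1, 1], [327, 182, 1, 2, 2], [338, 184, 1, 1, 1], [327, 186, 1, 1, 1], [332, 187, 42, 27, 168], [314, 201, 3, 2, 3], [312, 203, 1, 1, 1], [310, 204, 1, 1, 1], [328, 207, 33, 13, 86]] [[327.0, 180.0], [327.0, 182.5], [338.0, 184.0], [327.0, 186.0], [352.7, 199.9], [315.0, 201.3], [312.0, 203.0], [310.0, 204.0], [343.1, 213.3]]
12.3 32 [[349.8, 209.3], [333.4, 210.3], [287.4, 218.0]]
12.3 112 [[434.0, 191.3], [373.8, 185.4], [310.9, 189.0]]
-38.6 32 [[342.6, 236.4], [329.2, 216.6], [292.6, 224.8]]
-38.6 112 [[403.4, 283.4], [361.8, 206.7], [331.1, 211.5]]
```

```bash
sed -i 's/^CT=.*/CT=np.array([528.4,29.,139.7])/' h.py
cat >> h.py <<'E'
def dirn(a): a=np.radians(a); return np.cos(a)*E1+np.sin(a)*E2
E
python3 - <<'E'
from h import *
plan(CT+N*45,frame(-N,dirn(166.8)),0.0,mm=35,rad=.17)
E
```

```text
8 end err 0.06 0.02
[{"turn": [-0.0, 0.0, -0.168], "translation": [0.12, -0.02, 1.07], "gripper": 0.0}, {"turn": [-0.0, 0.0, -0.168], "translation": [0.13, -0.01, 1.07], "gripper": 0.0}, {"turn": [-0.001, 0.001, -0.167], "translation": [0.13, 0.02, 1.08], "gripper": 0.0}, {"turn": [0.0, -0.0, -0.168], "translation": [0.12, 0.04, 1.07], "gripper": 0.0}, {"turn": [-0.0, 0.0, -0.168], "translation": [0.11, 0.05, 1.07], "gripper": 0.0}, {"turn": [-0.0, 0.001, -0.168], "translation": [0.1, 0.08, 1.07], "gripper": 0.0}, {"turn": [-0.001, -0.0, -0.167], "translation": [0.09, 0.09, 1.07], "gripper": 0.0}, {"turn": [0.0, 0.0, -0.168], "translation": [0.07, 0.1, 1.08], "gripper": 0.0}]
```

Call:
{"op": "carry_out", "data": {
  "deltas": [
    {"turn": [0, 0, -0.168], "translation": [0.12, -0.02, 1.07], "gripper": 0.0},
    {"turn": [0, 0, -0.168], "translation": [0.13, -0.01, 1.07], "gripper": 0.0},
    {"turn": [0, 0, -0.167], "translation": [0.13, 0.02, 1.08], "gripper": 0.0},
    {"turn": [0, 0, -0.168], "translation": [0.12, 0.04, 1.07], "gripper": 0.0},
    {"turn": [0, 0, -0.168], "translation": [0.11, 0.05, 1.07], "gripper": 0.0},
    {"turn": [0, 0, -0.168], "translation": [0.1, 0.08, 1.07], "gripper": 0.0},
    {"turn": [0, 0, -0.167], "translation": [0.09, 0.09, 1.07], "gripper": 0.0},
    {"turn": [0, 0, -0.168], "translation": [0.07, 0.1, 1.08], "gripper": 0.0}
  ]
}}

```text
clock: 3.08
tcp_pos: [506.6, 32.6, 178.5]
ee_rot: [0.2, 0.945, 0.003, 0.259]
ft_force: [0.3, 0.5, 0.3]
gripper_width: 0.5
grip_force: 0.0
```

Call:
{"op": "carry_out", "data": {
  "deltas": [
    {"turn": [0, 0, 0], "translation": [0, 0, 0], "gripper": -0.2},
    {"turn": [0, 0, 0], "translation": [0, 0, 0], "gripper": -0.2}
  ]
}}

```text
clock: 3.32
tcp_pos: [506.5, 33.3, 179.1]
ee_rot: [0.204, 0.944, 0.005, 0.259]
ft_force: [0.5, -0.1, 0.2]
gripper_width: 0.402
grip_force: 0.0
```

Run:
```python
from h import *
im=grab('wrist','w2'); s=env.sense(); print(s['tcp_pos'],s['joint_positions'].round(2),s['clock'])
o=cv2.inRange(cv2.cvtColor(im,cv2.COLOR_BGR2HSV),(3,150,120),(16,255,255))
n,l,st,ce=cv2.connectedComponentsWithStats(o)
for i in range(1,n):
    if st[i,4]>15:
        ys,xs=np.where(l==i); out=[]
        for z in(61,93):
            pa=np.array([polar('w2',(x,y),z) for x,y in zip(xs,ys)],float); out.append((pa[:,0].min(),pa[:,0].max(),np.median(pa[:,1])))
        if out[0][1]<130: print(st[i].tolist(),out)
plan(CT+N*10,frame(-N,dirn(166.8)),-0.2,mm=8)
```

```text
[506.52595567  33.46459818 179.25611289] [ 0.06 -0.02  2.04 -0.22  0.62 -0.94] 3.375
[315, 281, 6, 23, 123] [(np.float64(21.1), np.float64(39.2), np.float64(-13.4)), (np.float64(6.5), np.float64(22.0), np.float64(-12.2))]
[279, 294, 21, 43, 132] [(np.float64(34.7), np.float64(73.9), np.float64(-37.4)), (np.float64(19.6), np.float64(52.9), np.float64(-44.849999999999994))]
[335, 294, 24, 44, 143] [(np.float64(34.4), np.float64(75.6), np.float64(12.0)), (np.float64(19.5), np.float64(54.7), np.float64(20.4))]
5 end err 0.02 0.03
[{"turn": [-0.0, 0.0, -0.001], "translation": [0.01, -0.01, 0.71], "gripper": -0.2}, {"turn": [-0.001, 0.001, -0.0], "translation": [0.01, -0.0, 0.71], "gripper": -0.2}, {"turn": [-0.0, -0.0, -0.001], "translation": [0.01, -0.01, 0.71], "gripper": -0.2}, {"turn": [-0.001, 0.0, -0.0], "translation": [0.0, -0.0, 0.7], "gripper": -0.2}, {"turn": [0.0, 0.001, -0.001], "translation": [0.01, -0.01, 0.71], "gripper": -0.2}]
```

View pics/w2.png

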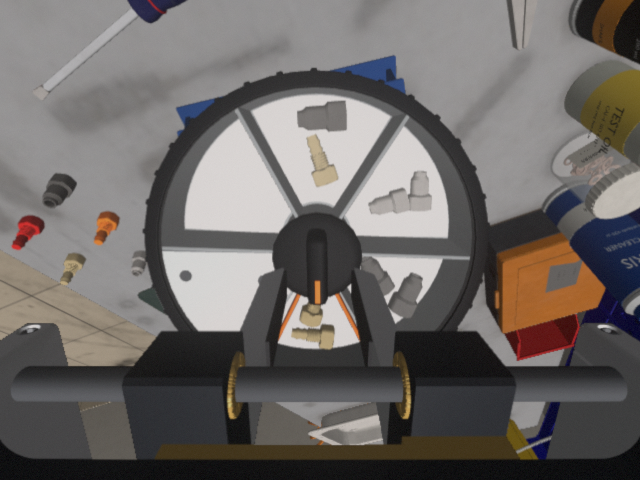

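The knob is aligned and centred between the fingers, with its mark at (318,292). I'll go down and grip.

Call:
{"op": "carry_out", "data": {
  "deltas": [
    {"turn": [0, 0, 0], "translation": [0, 0, 0.7], "gripper": -0.2},
    {"turn": [0, 0, 0], "translation": [0, 0, 0.7], "gripper": -0.2},
    {"turn": [0, 0, 0], "translation": [0, 0, 0.7], "gripper": -0.2},
    {"turn": [0, 0, 0], "translation": [0, 0, 0.7], "gripper": -0.2},
    {"turn": [0, 0, 0], "translation": [0, 0, 0.6], "gripper": -0.2},
    {"turn": [0, 0, 0], "translation": [0, 0, 0], "gripper": -0.2}
  ]
}}

```text
clock: 4.12
tcp_pos: [523.2, 30.6, 148.8]
ee_rot: [0.201, 0.945, 0.004, 0.259]
ft_force: [-0.6, -0.2, 0.8]
gripper_width: 0.4
grip_force: 0.0
```

Call:
{"op": "carry_out", "data": {
  "deltas": [
    {"turn": [0, 0, 0], "translation": [0, 0, 0], "gripper": -1},
    {"turn": [0, 0, 0], "translation": [0, 0, 0], "gripper": -1},
    {"turn": [0, 0, 0], "translation": [0, 0, 0], "gripper": -1},
    {"turn": [0, 0, 0], "translation": [0, 0, 0], "gripper": -1},
    {"turn": [0, 0, 0], "translation": [0, 0, 0], "gripper": -1}
  ],
  "newtons": 20
}}

```text
clock: 4.75
tcp_pos: [522.5, 29.1, 149.2]
ee_rot: [0.202, 0.945, 0.003, 0.258]
ft_force: [-7.6, -14.3, 5.4]
gripper_width: 0.139
grip_force: 20.0
```

Call:
{"op": "carry_out", "data": {
  "deltas": [
    {"turn": [0, 0, 0], "translation": [0, -0.08, 0], "gripper": -1},
    {"turn": [0, 0, 0], "translation": [0, -0.08, 0], "gripper": -1},
    {"turn": [0, 0, 0], "translation": [0, 0, 0], "gripper": -1}
  ]
}}

```text
clock: 5.12
tcp_pos: [522.5, 29.1, 149.2]
ee_rot: [0.201, 0.945, 0.004, 0.259]
ft_force: [-4.1, -2.8, 2.9]
gripper_width: 0.142
grip_force: 20.1
```

Run:
```python
from h import *
s=env.sense();M=R.from_quat(s['ee_rot']).as_matrix();print(s['tcp_pos'],'F tool',M.T@s['ft_force'],'T',M.T@s['torque'],'off',[(s['tcp_pos']-CT)@v for v in(E1,E2,N)], 'xang',np.degrees(np.arctan2(M[:,0]@E2,M[:,0]@E1)))
```

```text
[522.54131233  29.06388002 149.23236596] F tool [ 0.73659406 -3.83404046 -4.2026721 ] T [ 0.94693152  0.13817671 -0.0923897 ] off [np.float64(-0.2267309585841888), np.float64(-1.043734830415306), np.float64(11.137931284774131)] xang 166.86647857474756
```

Call:
{"op": "carry_out", "data": {
  "deltas": [
    {"turn": [0, 0, 0.1], "translation": [0, 0, 0], "gripper": -1},
    {"turn": [0, 0, 0.12], "translation": [0, 0, 0], "gripper": -1},
    {"turn": [0, 0, 0.12], "translation": [0, 0, 0], "gripper": -1},
    {"turn": [0, 0, 0.12], "translation": [0, 0, 0], "gripper": -1},
    {"turn": [0, 0, 0.12], "translation": [0, 0, 0], "gripper": -1},
    {"turn": [0, 0, 0.12], "translation": [0, 0, 0], "gripper": -1}
  ]
}}

```text
clock: 5.88
tcp_pos: [522.5, 29.1, 149.2]
ee_rot: [0.515, 0.817, 0.093, 0.242]
ft_force: [-3.3, -3.0, 3.5]
gripper_width: 0.137
grip_force: 20.0
```

```bash
cat > st.py <<'E'
from h import *
s=env.sense();M=R.from_quat(s['ee_rot']).as_matrix();print(s['tcp_pos'],'F tool',(M.T@s['ft_force']).round(1),'T',(M.T@s['torque']).round(2),'off',[((s['tcp_pos']-CT)@v).round(1) for v in(E1,E2,N)], 'xang',np.degrees(np.arctan2(M[:,0]@E2,M[:,0]@E1)),s['joint_positions'].round(2),s['gripper_width'])
E
python3 st.py
```

```text
[522.54538636  29.09623898 149.219557  ] F tool [-2.6 -2.6 -4.4] T [ 0.88 -0.53 -0.18] off [np.float64(-0.2), np.float64(-1.0), np.float64(11.1)] xang 126.54202318925952 [ 0.05  0.06  2.04 -0.23  0.54 -0.23] 0.13685749782245774
```

Call:
{"op": "carry_out", "data": {
  "deltas": [
    {"turn": [0, 0, 0.12], "translation": [0, 0, 0], "gripper": -1},
    {"turn": [0, 0, 0.12], "translation": [0, 0, 0], "gripper": -1},
    {"turn": [0, 0, 0.12], "translation": [0, 0, 0], "gripper": -1},
    {"turn": [0, 0, 0.12], "translation": [0, 0, 0], "gripper": -1},
    {"turn": [0, 0, 0.12], "translation": [0, 0, 0], "gripper": -1},
    {"turn": [0, 0, 0.12], "translation": [0, 0, 0], "gripper": -1}
  ]
}}

```text
clock: 6.62
tcp_pos: [522.6, 29.1, 149.3]
ee_rot: [0.769, 0.584, 0.172, 0.194]
ft_force: [-4.3, -3.1, 3.7]
gripper_width: 0.137
grip_force: 20.0
```

Call:
{"op": "carry_out", "data": {
  "deltas": [
    {"turn": [0, 0, 0.12], "translation": [0, 0, 0], "gripper": -1},
    {"turn": [0, 0, 0.12], "translation": [0, 0, 0], "gripper": -1},
    {"turn": [0, 0, 0.12], "translation": [0, 0, 0], "gripper": -1},
    {"turn": [0, 0, 0.12], "translation": [0, 0, 0], "gripper": -1},
    {"turn": [0, 0, 0.12], "translation": [0, 0, 0], "gripper": -1},
    {"turn": [0, 0, 0.115], "translation": [0, 0, 0], "gripper": -1},
    {"turn": [0, 0, 0], "translation": [0, 0, 0], "gripper": -1}
  ]
}}

```text
clock: 7.5
tcp_pos: [522.6, 29.1, 149.3]
ee_rot: [0.925, 0.279, 0.229, 0.121]
ft_force: [-4.5, -2.1, 3.3]
gripper_width: 0.137
grip_force: 20.0
```

```bash
python3 st.py
```

```text
[522.60145837  29.0720835  149.28634544] F tool [-3.4  0.8 -4.9] T [-0.55 -0.9   0.09] off [np.float64(-0.1), np.float64(-1.0), np.float64(11.2)] xang 44.50673326718701 [ 0.05  0.06  2.04 -0.23  0.54  1.2 ] 0.1368496295122688
```

Open, back off along the axis, then look.

Call:
{"op": "carry_out", "data": {
  "deltas": [
    {"turn": [0, 0, 0], "translation": [0, 0, 0], "gripper": -0.2},
    {"turn": [0, 0, 0], "translation": [0, 0, 0], "gripper": -0.2},
    {"turn": [0, 0, 0], "translation": [0, 0, 0], "gripper": -0.2},
    {"turn": [0, 0, 0], "translation": [0, 0, -2.5], "gripper": -0.2},
    {"turn": [0, 0, 0], "translation": [0, 0, -4], "gripper": -0.2},
    {"turn": [0, 0, 0], "translation": [0, 0, -4], "gripper": -0.2},
    {"turn": [0, 0, 0], "translation": [0, 0, 0], "gripper": -0.2}
  ]
}}

```text
clock: 8.38
tcp_pos: [471.3, 39.7, 242.7]
ee_rot: [0.924, 0.279, 0.231, 0.122]
ft_force: [0.7, -0.3, 0.1]
gripper_width: 0.399
grip_force: 0.0
```

```bash
python3 st.py
python3 - <<'E'
from h import *
im=grab('wrist','w3'); cv2.imwrite('pics/c3.png',im[:440])
o=cv2.inRange(cv2.cvtColor(im,cv2.COLOR_BGR2HSV),(3,150,120),(16,255,255))
n,l,st,ce=cv2.connectedComponentsWithStats(o)
for i in range(1,n):
    if st[i,4]>15:
        ys,xs=np.where(l==i); out=[]
        for z in(61,93):
            pa=np.array([polar('w3',(x,y),z) for x,y in zip(xs,ys)],float); out.append((pa[:,0].min(),pa[:,0].max(),np.median(pa[:,1])))
        if out[0][1]<130: print(st[i].tolist(),out)
E
```

```text
[471.327822   39.6654896 242.6992069] F tool [0.4 0.6 0.3] T [ 0.12 -0.19 -0.01] off [np.float64(1.2), np.float64(-0.3), np.float64(118.2)] xang 44.532095451116994 [ 0.09 -0.18  2.03 -0.19  0.79  1.17] 0.39899984000496425
[316, 247, 4, 18, 72] [(np.float64(15.6), np.float64(32.8), np.float64(-134.75)), (np.float64(4.9), np.float64(20.3), np.float64(-134.25))]
[287, 261, 17, 33, 67] [(np.float64(32.6), np.float64(69.9), np.float64(-160.7)), (np.float64(21.2), np.float64(54.4), np.float64(-166.4))]
[332, 261, 20, 41, 87] [(np.float64(33.4), np.float64(79.6), np.float64(-109.8)), (np.float64(22.2), np.float64(63.0), np.float64(-104.4))]
```

View pics/c3.png

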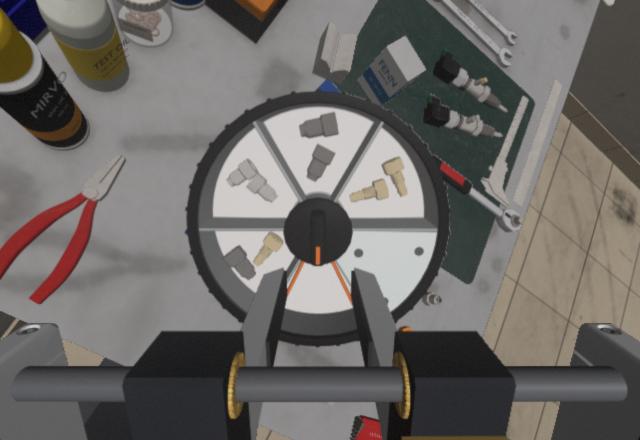

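The opening is now over the empty bay: mark at (318,255), edges at −160.7° and −109.8°, bay middle at −135.5°. Next I'll locate the fitting.

Run:
```python
from h import *
def mask(f,box):
    h=cv2.cvtColor(cv2.imread('pics/%s.png'%f),cv2.COLOR_BGR2HSV);m=cv2.inRange(h,(15,45,80),(34,255,255));k=np.zeros_like(m);x0,y0,x1,y1=box;k[y0:y1,x0:x1]=m[y0:y1,x0:x1]
    ys,xs=np.where(k>0);return xs,ys
xs,ys=mask('side0',(340,365,366,410));xw,yw=mask('w2',(55,245,95,290))
print(len(xs),xs.min(),xs.max(),ys.min(),ys.max(),'|',len(xw),xw.min(),xw.max(),yw.min(),yw.max())
cs=(xs.mean(),ys.mean());cw=(xw.mean(),yw.mean());print(cs,cw,tri('side0',cs,'w2',cw))
top=(xs[ys<=ys.min()+2].mean(),ys.min()+1);print('top z38',onz('side0',top,38),'mid14',onz('side0',cs,14),onz('w2',cw,14))
p=np.array([536.,-283,70]); 
M=frame([0,0,-1],[0.35,.94,0]); plan(np.array([500.,-283,140]),M,-0.2,mm=45,rad=.15)
```

```text
340 345 360 372 402 | 510 55 84 253 289
(np.float64(352.6588235294118), np.float64(389.3235294117647)) (np.float64(69.78235294117647), np.float64(269.4529411764706)) (array([ 539.42825977, -283.86878322,   16.22930647]), np.float64(3.7118540748685804))
top z38 [ 538.13268168 -281.72834219   38.        ] mid14 [ 538.10234521 -282.02005573   14.        ] [ 543.11025542 -287.56355606   14.        ]
8 end err 0.03 0.03
[{"turn": [0.059, -0.031, -0.077], "translation": [-2.49, 3.0, 1.65], "gripper": -0.2}, {"turn": [0.06, -0.03, -0.076], "translation": [-2.67, 2.9, 1.56], "gripper": -0.2}, {"turn": [0.059, -0.031, -0.077], "translation": [-2.84, 2.78, 1.48], "gripper": -0.2}, {"turn": [0.06, -0.031, -0.076], "translation": [-3.01, 2.64, 1.4], "gripper": -0.2}, {"turn": [0.059, -0.031, -0.077], "translation": [-3.16, 2.49, 1.34], "gripper": -0.2}, {"turn": [0.059, -0.03, -0.076], "translation": [-3.3, 2.32, 1.31], "gripper": -0.2}, {"turn": [0.06, -0.031, -0.077], "translation": [-3.43, 2.13, 1.27], "gripper": -0.2}, {"turn": [0.059, -0.031, -0.076], "translation": [-3.55, 1.95, 1.26], "gripper": -0.2}]
```

Call:
{"op": "carry_out", "data": {
  "deltas": [
    {"turn": [0.059, -0.031, -0.077], "translation": [-2.49, 3.0, 1.65], "gripper": -0.2},
    {"turn": [0.06, -0.03, -0.076], "translation": [-2.67, 2.9, 1.56], "gripper": -0.2},
    {"turn": [0.059, -0.031, -0.077], "translation": [-2.84, 2.78, 1.48], "gripper": -0.2},
    {"turn": [0.06, -0.031, -0.076], "translation": [-3.01, 2.64, 1.4], "gripper": -0.2},
    {"turn": [0.059, -0.031, -0.077], "translation": [-3.16, 2.49, 1.34], "gripper": -0.2},
    {"turn": [0.059, -0.03, -0.076], "translation": [-3.3, 2.32, 1.31], "gripper": -0.2},
    {"turn": [0.06, -0.031, -0.077], "translation": [-3.43, 2.13, 1.27], "gripper": -0.2},
    {"turn": [0.059, -0.031, -0.076], "translation": [-3.55, 1.95, 1.26], "gripper": -0.2}
  ]
}}

```text
clock: 9.43
tcp_pos: [497.9, -282.8, 137.3]
ee_rot: [0.822, 0.569, -0.001, -0.001]
ft_force: [0.5, 0.7, -0.2]
gripper_width: 0.404
grip_force: 0.0
```

Call:
{"op": "carry_out", "data": {
  "deltas": [
    {"turn": [0, 0, 0], "translation": [0, 0, 0], "gripper": -0.2},
    {"turn": [0, 0, 0], "translation": [0, 0, 0], "gripper": -0.2}
  ]
}}

```text
clock: 9.68
tcp_pos: [497.9, -280.8, 138.5]
ee_rot: [0.823, 0.568, 0.0, -0.001]
ft_force: [-0.2, -0.5, -0.5]
gripper_width: 0.399
grip_force: 0.0
```

Run:
```python
from h import *
im=grab('wrist','w4'); s=env.sense(); print(s['tcp_pos'],s['ee_rot'],s['joint_positions'].round(2))
u,v=proj('w4',[538,-283,15])[0]; print('pred px',u,v)
h=cv2.cvtColor(im,cv2.COLOR_BGR2HSV);m=cv2.inRange(h,(15,55,100),(34,255,255));k=np.zeros_like(m);x0,y0=int(u)-45,int(v)-45;k[max(y0,0):y0+90,max(x0,0):x0+90]=m[max(y0,0):y0+90,max(x0,0):x0+90]
n,l,st,ce=cv2.connectedComponentsWithStats(k)
for i in range(1,n):
    if st[i,4]>40: print(st[i],ce[i],[onz('w4',ce[i],z).round(1) for z in (0,14)])
x0=max(x0-60,0);y0=max(y0-60,0);cv2.imwrite('pics/c4.png',cv2.resize(im[y0:y0+200,x0:x0+250],None,fx=3,fy=3,interpolation=3)); print(x0,y0)
```

```text
[ 498.10610964 -280.53275833  139.16695738] [ 8.22882847e-01  5.68211003e-01  2.69272437e-04 -6.22456071e-05] [-0.58  0.41  1.53  0.    1.2  -0.22]
pred px 359.2525302028916 215.7435124894775
[349 200  21  23 323] [359.374613   211.08359133] [array([ 540.1, -282.6,    0. ]), array([ 539.6, -279.1,   14. ])]
254 110
```

View pics/c4.png

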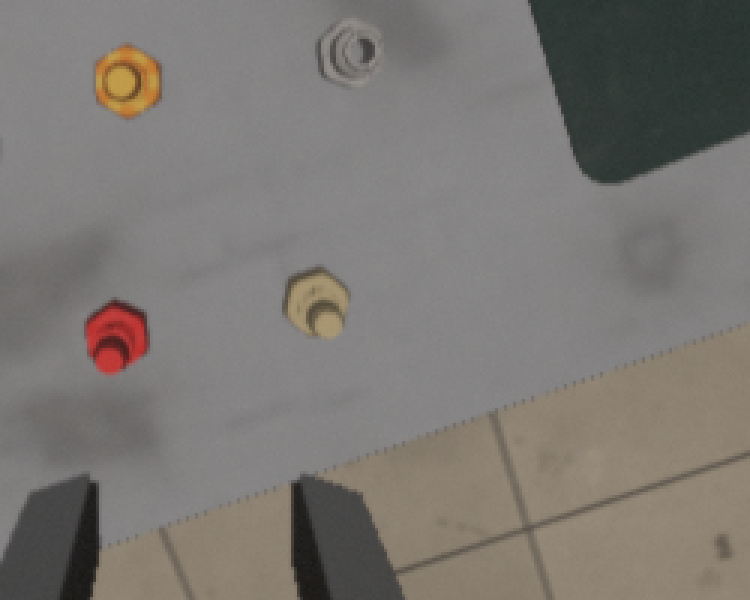

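Run:
```python
from h import *
a=onz('w4',(254+327/3,110+323/3),38);b=onz('w4',(254+317/3,110+302/3),12);print(a,b)
c=(a+b)/2; c[2]=15; print(c)
M=frame([0,0,-1],[0.35,.94,0]); plan(c+[0,0,45],M,-0.2,mm=30);
```

```text
[ 539.72681839 -279.71443459   38.        ] [ 540.04695493 -279.28258612   12.        ]
[ 539.88688666 -279.49851035   15.        ]
3 end err 0.06 0.03
[{"turn": [0.0, -0.0, -0.002], "translation": [0.52, 1.29, 2.64], "gripper": -0.2}, {"turn": [0.0, -0.0, -0.002], "translation": [0.53, 1.29, 2.64], "gripper": -0.2}, {"turn": [0.0, -0.001, -0.002], "translation": [0.52, 1.29, 2.64], "gripper": -0.2}]
```

The brass top at crop (327,323) and its hexagon at (317,302) agree on (540,−279.5).

Call:
{"op": "carry_out", "data": {
  "deltas": [
    {"turn": [0, 0, 0], "translation": [0.52, 1.29, 2.64], "gripper": -0.2},
    {"turn": [0, 0, 0], "translation": [0.53, 1.29, 2.64], "gripper": -0.2},
    {"turn": [0, 0, 0], "translation": [0.52, 1.29, 2.64], "gripper": -0.2},
    {"turn": [0, 0, 0], "translation": [0, 0, 0], "gripper": -0.2},
    {"turn": [0, 0, 0], "translation": [0, 0, 1.5], "gripper": -0.2},
    {"turn": [0, 0, 0], "translation": [0, 0, 1.5], "gripper": -0.2},
    {"turn": [0, 0, 0], "translation": [0, 0, 1.5], "gripper": -0.2},
    {"turn": [0, 0, 0], "translation": [0, 0, 0], "gripper": -0.2}
  ]
}}

```text
clock: 10.72
tcp_pos: [539.4, -279.9, 14.3]
ee_rot: [0.823, 0.568, -0.0, -0.001]
ft_force: [-0.3, 0.8, -0.5]
gripper_width: 0.4
grip_force: 0.0
```

```bash
python3 st.py
```

```text
[ 539.3768629  -279.9152343    14.27074754] F tool [ 0.6 -0.6  0.5] T [-0.06 -0.03  0.02] off [np.float64(-2.9), np.float64(-301.3), np.float64(-143.2)] xang 81.42879772217916 [-0.54  0.64  1.5   0.    1.   -0.18] 0.4000621365816355
```

Call:
{"op": "carry_out", "data": {
  "deltas": [
    {"turn": [0, 0, 0], "translation": [0, 0, 0], "gripper": -1},
    {"turn": [0, 0, 0], "translation": [0, 0, 0], "gripper": -1},
    {"turn": [0, 0, 0], "translation": [0, 0, 0], "gripper": -1},
    {"turn": [0, 0, 0], "translation": [0, 0, 0], "gripper": -1},
    {"turn": [0, 0, 0], "translation": [0, 0, 0], "gripper": -1},
    {"turn": [0, 0, 0], "translation": [0, 0, -2], "gripper": -1},
    {"turn": [0, 0, 0], "translation": [0, 0, -4], "gripper": -1},
    {"turn": [0, 0, 0], "translation": [0, 0, -4], "gripper": -1}
  ],
  "newtons": 25
}}

```text
clock: 11.72
tcp_pos: [540.0, -280.2, 118.0]
ee_rot: [0.823, 0.568, 0.0, 0.0]
ft_force: [1.4, 0.3, 0.4]
gripper_width: 0.118
grip_force: 25.0
```

Call:
{"op": "carry_out", "data": {
  "deltas": [
    {"turn": [0, 0, 0], "translation": [0, 0, -4.5], "gripper": -1},
    {"turn": [0, 0, 0], "translation": [0, 0, -4.5], "gripper": -1},
    {"turn": [0, 0, 0], "translation": [0, 0, -4.5], "gripper": -1},
    {"turn": [0, 0, 0], "translation": [0, 0, 0], "gripper": -1}
  ]
}}

```text
clock: 12.22
tcp_pos: [540.7, -280.6, 255.7]
ee_rot: [0.823, 0.568, 0.002, 0.004]
ft_force: [-0.1, -0.3, -0.7]
gripper_width: 0.116
grip_force: 25.0
```

```bash
python3 st.py
python3 - <<'E'
from h import *
im=grab('side','s5'); P=env.sense()['tcp_pos']; u,v=proj('s5',P)[0]; print(u,v)
cr=im[int(v)-60:int(v)+60,int(u)-80:int(u)+80]; full=cv2.resize(im[330:430,250:410],(400,250),interpolation=3)
cv2.imwrite('pics/c5.png',np.vstack([cv2.resize(cr,(400,300),interpolation=3),full]))
# goal above the bay: r=85
c=CT-E2*1.0; M=frame(-N,dirn(44.5)); t=c+dirn(-135.5)*85; print('over',t+N*75, 'final z21', t-N*38)
plan(t+N*75,M,-1,mm=42,rad=.12)
E
```

```text
[ 540.65270537 -280.55062753  255.71641862] F tool [-0.3  0.   0.7] T [-0.03 -0.03  0.02] off [np.float64(119.1), np.float64(-301.7), np.float64(65.2)] xang 81.48948457326118 [-0.54  0.4   1.27  0.    1.46 -0.18] 0.11620961217117556
353.83574895994707 204.84688115041044
over [428.57522385 -13.48911467 174.33876119] final z21 [484.05846314 -24.15964224  76.47789057]
8 end err 0.04 0.03
[{"turn": [-0.058, 0.031, 0.076], "translation": [2.63, -2.49, 0.97], "gripper": -1}, {"turn": [-0.059, 0.031, 0.076], "translation": [2.39, -2.73, 0.9], "gripper": -1}, {"turn": [-0.058, 0.03, 0.076], "translation": [2.16, -2.96, 0.8], "gripper": -1}, {"turn": [-0.059, 0.031, 0.076], "translation": [1.9, -3.15, 0.68], "gripper": -1}, {"turn": [-0.058, 0.031, 0.076], "translation": [1.63, -3.32, 0.55], "gripper": -1}, {"turn": [-0.058, 0.031, 0.076], "translation": [1.37, -3.47, 0.39], "gripper": -1}, {"turn": [-0.059, 0.031, 0.076], "translation": [1.08, -3.58, 0.23], "gripper": -1}, {"turn": [-0.058, 0.03, 0.076], "translation": [0.81, -3.65, 0.05], "gripper": -1}]
```

View pics/c5.png

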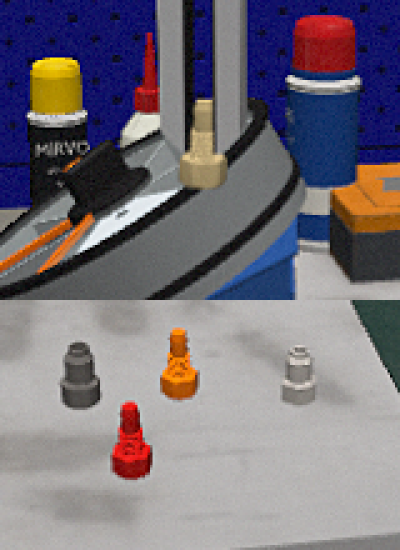

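The fitting is held upright and the other parts are undisturbed. I'll carry it to above the bay.

Call:
{"op": "carry_out", "data": {
  "deltas": [
    {"turn": [-0.058, 0.031, 0.076], "translation": [2.63, -2.49, 0.97], "gripper": -1},
    {"turn": [-0.059, 0.031, 0.076], "translation": [2.39, -2.73, 0.9], "gripper": -1},
    {"turn": [-0.058, 0.03, 0.076], "translation": [2.16, -2.96, 0.8], "gripper": -1},
    {"turn": [-0.059, 0.031, 0.076], "translation": [1.9, -3.15, 0.68], "gripper": -1},
    {"turn": [-0.058, 0.031, 0.076], "translation": [1.63, -3.32, 0.55], "gripper": -1},
    {"turn": [-0.058, 0.031, 0.076], "translation": [1.37, -3.47, 0.39], "gripper": -1},
    {"turn": [-0.059, 0.031, 0.076], "translation": [1.08, -3.58, 0.23], "gripper": -1},
    {"turn": [-0.058, 0.03, 0.076], "translation": [0.81, -3.65, 0.05], "gripper": -1}
  ]
}}

```text
clock: 13.28
tcp_pos: [427.3, -13.2, 172.1]
ee_rot: [0.925, 0.279, 0.228, 0.119]
ft_force: [1.0, -0.2, -0.8]
gripper_width: 0.121
grip_force: 25.0
```

Call:
{"op": "carry_out", "data": {
  "deltas": [
    {"turn": [0, 0, 0], "translation": [0, 0, 0], "gripper": -1},
    {"turn": [0, 0, 0], "translation": [0, 0, 0], "gripper": -1}
  ]
}}

```text
clock: 13.52
tcp_pos: [428.7, -14.3, 173.1]
ee_rot: [0.925, 0.281, 0.227, 0.119]
ft_force: [-0.9, 1.2, -0.1]
gripper_width: 0.119
grip_force: 25.0
```

```bash
python3 st.py
python3 - <<'E'
from h import *
c=CT-E2*1.0; M=frame(-N,dirn(44.5)); t=c+dirn(-135.5)*85
plan(t-N*20,M,-1,mm=16)
E
```

```text
[428.68780314 -14.2712391  173.12323937] F tool [ 0.  -1.4 -0.5] T [ 0.16 -0.19  0.03] off [np.float64(-61.0), np.float64(-61.3), np.float64(73.8)] xang 44.70997658803446 [-0.09 -0.22  2.23 -0.09  0.62  0.95] 0.11936004846828299
6 end err 0.04 0.03
[{"turn": [-0.001, 0.001, 0.001], "translation": [0.02, 0.0, 1.56], "gripper": -1}, {"turn": [-0.001, 0.0, 0.0], "translation": [0.02, 0.01, 1.57], "gripper": -1}, {"turn": [-0.0, 0.001, 0.001], "translation": [0.01, -0.0, 1.56], "gripper": -1}, {"turn": [-0.001, 0.0, 0.0], "translation": [0.02, -0.0, 1.56], "gripper": -1}, {"turn": [-0.001, 0.001, 0.001], "translation": [0.01, -0.01, 1.57], "gripper": -1}, {"turn": [-0.001, 0.0, 0.001], "translation": [0.02, 0.0, 1.56], "gripper": -1}]
```

Call:
{"op": "carry_out", "data": {
  "deltas": [
    {"turn": [0, 0, 0], "translation": [0.02, 0, 1.56], "gripper": -1},
    {"turn": [0, 0, 0], "translation": [0.02, 0.01, 1.57], "gripper": -1},
    {"turn": [0, 0, 0], "translation": [0.01, 0, 1.56], "gripper": -1},
    {"turn": [0, 0, 0], "translation": [0.02, 0, 1.56], "gripper": -1},
    {"turn": [0, 0, 0], "translation": [0.01, 0, 1.57], "gripper": -1},
    {"turn": [0, 0, 0], "translation": [0.02, 0, 1.56], "gripper": -1},
    {"turn": [0, 0, 0], "translation": [0, 0, 0], "gripper": -1}
  ]
}}

```text
clock: 14.4
tcp_pos: [475.1, -23.4, 91.1]
ee_rot: [0.925, 0.28, 0.226, 0.119]
ft_force: [-0.2, 0.9, 0.6]
gripper_width: 0.121
grip_force: 25.0
```

Call:
{"op": "carry_out", "data": {
  "deltas": [
    {"turn": [0, 0, 0], "translation": [0, 0, 0.6], "gripper": -1},
    {"turn": [0, 0, 0], "translation": [0, 0, 0.5], "gripper": -1},
    {"turn": [0, 0, 0], "translation": [0, 0, 0.2], "gripper": -1},
    {"turn": [0, 0, 0], "translation": [0, 0, 0], "gripper": -1}
  ]
}}

```text
clock: 14.9
tcp_pos: [481.4, -23.5, 80.7]
ee_rot: [0.925, 0.28, 0.227, 0.119]
ft_force: [0.3, -0.4, -0.7]
gripper_width: 0.116
grip_force: 25.0
```

```bash
python3 st.py
```

```text
[481.39212903 -23.50655531  80.69391491] F tool [-0.3  0.2  0.7] T [ 0.17 -0.17 -0.01] off [np.float64(-60.9), np.float64(-60.4), np.float64(-33.0)] xang 44.59202565980245 [-0.1   0.1   2.2  -0.13  0.33  1.  ] 0.11648287273675817
```

Call:
{"op": "carry_out", "data": {
  "deltas": [
    {"turn": [0, 0, 0], "translation": [0, 0, 0.2], "gripper": -1},
    {"turn": [0, 0, 0], "translation": [0, 0, 0.2], "gripper": -1},
    {"turn": [0, 0, 0], "translation": [0, 0, 0], "gripper": -1}
  ]
}}

```text
clock: 15.28
tcp_pos: [483.1, -23.4, 77.6]
ee_rot: [0.925, 0.28, 0.227, 0.119]
ft_force: [-13.1, 8.0, 15.4]
gripper_width: 0.123
grip_force: 25.0
```

Call:
{"op": "carry_out", "data": {
  "deltas": [
    {"turn": [0, 0, 0], "translation": [0, 0, 0.15], "gripper": -1},
    {"turn": [0, 0, 0], "translation": [0, 0, 0], "gripper": -1}
  ]
}}

```text
clock: 15.52
tcp_pos: [483.8, -23.4, 76.5]
ee_rot: [0.925, 0.281, 0.227, 0.119]
ft_force: [-18.8, 9.4, 21.5]
gripper_width: 0.124
grip_force: 25.0
```

The fitting is on the floor. I'll ease the load, release it gently and draw out.

Call:
{"op": "carry_out", "data": {
  "deltas": [
    {"turn": [0, 0, 0], "translation": [0, 0, -0.2], "gripper": -1},
    {"turn": [0, 0, 0], "translation": [0, 0, 0], "gripper": -1},
    {"turn": [0, 0, 0], "translation": [0, 0, 0], "gripper": -0.45},
    {"turn": [0, 0, 0], "translation": [0, 0, 0], "gripper": -0.45},
    {"turn": [0, 0, 0], "translation": [0, 0, 0], "gripper": -0.45}
  ]
}}

```text
clock: 16.15
tcp_pos: [483.1, -23.9, 77.6]
ee_rot: [0.925, 0.28, 0.227, 0.119]
ft_force: [-0.1, -0.3, -0.3]
gripper_width: 0.273
grip_force: 0.0
```

Call:
{"op": "carry_out", "data": {
  "deltas": [
    {"turn": [0, 0, 0], "translation": [0, 0, -1.0], "gripper": -0.45},
    {"turn": [0, 0, 0], "translation": [0, 0, -1.5], "gripper": -0.45},
    {"turn": [0, 0, 0], "translation": [0, 0, -2], "gripper": -0.45},
    {"turn": [0, 0, 0], "translation": [0, 0, -3], "gripper": -0.45},
    {"turn": [0, 0, 0], "translation": [0, 0, -4], "gripper": -0.45},
    {"turn": [0, 0, 0], "translation": [0, 0, -4], "gripper": -0.45},
    {"turn": [0, 0, 0], "translation": [0, 0, 0], "gripper": -0.45}
  ]
}}

```text
clock: 17.02
tcp_pos: [407.7, -9.3, 215.3]
ee_rot: [0.924, 0.28, 0.23, 0.12]
ft_force: [-0.2, 0.1, -0.7]
gripper_width: 0.275
grip_force: 0.0
```

```bash
python3 st.py
python3 - <<'E'
from h import *
# move to above the knob; opening at -135.5 -> tool x 44.5
c=CT-E2*1.0; plan(c+N*115,frame(-N,dirn(44.5)),-0.2,mm=35)
E
```

```text
[407.70615716  -9.29335884 215.25168272] F tool [-0.3 -0.4  0.5] T [ 0.15 -0.14  0.02] off [np.float64(-58.6), np.float64(-60.4), np.float64(121.1)] xang 44.584087406470054 [-0.08 -0.34  2.21 -0.08  0.75  0.95] 0.2749698050708097
3 end err 0.05 0.03
[{"turn": [-0.0, -0.001, 0.0], "translation": [2.78, -0.04, 0.21], "gripper": -0.2}, {"turn": [-0.001, -0.0, 0.001], "translation": [2.78, -0.04, 0.2], "gripper": -0.2}, {"turn": [0.0, -0.001, 0.0], "translation": [2.78, -0.04, 0.21], "gripper": -0.2}]
```

Call:
{"op": "carry_out", "data": {
  "deltas": [
    {"turn": [0, 0, 0], "translation": [2.78, -0.04, 0.2], "gripper": -0.2},
    {"turn": [0, 0, 0], "translation": [2.78, -0.04, 0.2], "gripper": -0.2},
    {"turn": [0, 0, 0], "translation": [2.78, -0.04, 0.2], "gripper": -0.2},
    {"turn": [0, 0, 0], "translation": [0, 0, 0], "gripper": -0.2},
    {"turn": [0, 0, 0], "translation": [0, 0, 0], "gripper": -0.2}
  ]
}}

```text
clock: 17.65
tcp_pos: [471.1, 38.5, 235.1]
ee_rot: [0.925, 0.281, 0.226, 0.119]
ft_force: [-0.2, 0.6, 0.8]
gripper_width: 0.4
grip_force: 0.0
```

```bash
python3 st.py
cat > lk.py <<'E'
import sys; from h import *
f=sys.argv[1]; im=grab('wrist',f); h=cv2.cvtColor(im,cv2.COLOR_BGR2HSV)
for nm,lo,hi,zs in(('orange',(3,150,120),(16,255,255),(61,93)),('brass',(15,55,100),(34,255,255),(14,))):
    n,l,st,ce=cv2.connectedComponentsWithStats(cv2.inRange(h,lo,hi))
    for i in range(1,n):
        if st[i,4]>15:
            ys,xs=np.where(l==i); out=[]
            for z in zs:
                pa=np.array([polar(f,(x,y),z) for x,y in zip(xs,ys)],float); out.append([pa[:,0].min(),pa[:,0].max(),np.median(pa[:,1])])
            if out[0][1]<135: print(nm,st[i].tolist(),out)
E
python3 lk.py w6
python3 - <<'E'
from h import *
c=CT-E2*1.0; plan(c+N*11,frame(-N,dirn(44.5)),-0.2,mm=20)
E
```

```text
[471.06356451  38.48445675 235.08730404] F tool [ 0.5 -0.3 -0.8] T [ 0.15 -0.17  0.  ] off [np.float64(-2.6), np.float64(-1.5), np.float64(111.7)] xang 44.610778644923116 [ 0.08 -0.17  2.04 -0.19  0.78  1.16] 0.40046881063261675
orange [319, 244, 4, 19, 76] [[np.float64(15.0), np.float64(32.8), np.float64(-134.8)], [np.float64(4.3), np.float64(20.2), np.float64(-134.45)]]
orange [287, 259, 20, 39, 94] [[np.float64(32.6), np.float64(76.2), np.float64(-160.45)], [np.float64(21.1), np.float64(59.8), np.float64(-165.9)]]
orange [336, 259, 15, 31, 71] [[np.float64(33.2), np.float64(67.0), np.float64(-109.6)], [np.float64(21.9), np.float64(51.7), np.float64(-103.4)]]
brass [390, 153, 23, 39, 443] [[np.float64(87.0), np.float64(105.8), np.float64(-13.3)]]
brass [355, 176, 39, 22, 433] [[np.float64(41.9), np.float64(80.8), np.float64(-17.3)]]
brass [256, 230, 29, 33, 403] [[np.float64(45.4), np.float64(85.3), np.float64(165.8)]]
brass [311, 284, 17, 26, 307] [[np.float64(77.4), np.float64(108.6), np.float64(-136.1)]]
6 end err 0.06 0.03
[{"turn": [-0.001, 0.001, 0.0], "translation": [0.04, 0.03, 1.68], "gripper": -0.2}, {"turn": [-0.001, 0.0, 0.0], "translation": [0.05, 0.03, 1.68], "gripper": -0.2}, {"turn": [-0.0, 0.001, 0.001], "translation": [0.04, 0.02, 1.68], "gripper": -0.2}, {"turn": [-0.001, 0.001, -0.0], "translation": [0.04, 0.03, 1.68], "gripper": -0.2}, {"turn": [-0.001, 0.0, 0.0], "translation": [0.04, 0.02, 1.68], "gripper": -0.2}, {"turn": [-0.001, 0.001, 0.0], "translation": [0.04, 0.02, 1.68], "gripper": -0.2}]
```

The fitting stands in the bay (77–108 mm radius, −136°). Next I'll take the knob again.

Call:
{"op": "carry_out", "data": {
  "deltas": [
    {"turn": [0, 0, 0], "translation": [0.04, 0.03, 1.68], "gripper": -0.2},
    {"turn": [0, 0, 0], "translation": [0.05, 0.03, 1.68], "gripper": -0.2},
    {"turn": [0, 0, 0], "translation": [0.04, 0.02, 1.68], "gripper": -0.2},
    {"turn": [0, 0, 0], "translation": [0.04, 0.03, 1.68], "gripper": -0.2},
    {"turn": [0, 0, 0], "translation": [0.04, 0.02, 1.68], "gripper": -0.2},
    {"turn": [0, 0, 0], "translation": [0.04, 0.02, 1.68], "gripper": -0.2},
    {"turn": [0, 0, 0], "translation": [0, 0, 0], "gripper": -0.2}
  ]
}}

```text
clock: 18.58
tcp_pos: [522.6, 29.0, 148.9]
ee_rot: [0.925, 0.28, 0.226, 0.119]
ft_force: [0.5, 0.4, 0.2]
gripper_width: 0.399
grip_force: 0.0
```

Call:
{"op": "carry_out", "data": {
  "deltas": [
    {"turn": [0, 0, 0], "translation": [0, 0, 0], "gripper": -1},
    {"turn": [0, 0, 0], "translation": [0, 0, 0], "gripper": -1},
    {"turn": [0, 0, 0], "translation": [0, 0, 0], "gripper": -1},
    {"turn": [0, 0, 0], "translation": [0, 0, 0], "gripper": -1},
    {"turn": [0, 0, 0], "translation": [0, 0, 0], "gripper": -1}
  ],
  "newtons": 20
}}

```text
clock: 19.2
tcp_pos: [523.1, 29.9, 150.4]
ee_rot: [0.925, 0.28, 0.227, 0.119]
ft_force: [-4.5, 3.0, 4.3]
gripper_width: 0.137
grip_force: 20.0
```

```bash
python3 st.py
```

```text
[523.12457496  29.87692165 150.37457203] F tool [-0.1 -3.  -6.2] T [ 0.58 -0.21  0.09] off [np.float64(0.7), np.float64(-0.1), np.float64(11.9)] xang 44.582791258258524 [ 0.05  0.06  2.03 -0.22  0.55  1.19] 0.13725124418990686
```

Call:
{"op": "carry_out", "data": {
  "deltas": [
    {"turn": [0, 0, -0.12], "translation": [0, 0, 0], "gripper": -1},
    {"turn": [0, 0, -0.12], "translation": [0, 0, 0], "gripper": -1},
    {"turn": [0, 0, -0.12], "translation": [0, 0, 0], "gripper": -1},
    {"turn": [0, 0, -0.12], "translation": [0, 0, 0], "gripper": -1},
    {"turn": [0, 0, -0.12], "translation": [0, 0, 0], "gripper": -1}
  ]
}}

```text
clock: 19.82
tcp_pos: [522.6, 30.3, 150.0]
ee_rot: [0.8, 0.543, 0.181, 0.18]
ft_force: [-10.2, 9.6, 5.6]
gripper_width: 0.14
grip_force: 20.0
```

Call:
{"op": "carry_out", "data": {
  "deltas": [
    {"turn": [0, 0, -0.12], "translation": [0, 0, 0], "gripper": -1},
    {"turn": [0, 0, -0.12], "translation": [0, 0, 0], "gripper": -1},
    {"turn": [0, 0, -0.12], "translation": [0, 0, 0], "gripper": -1},
    {"turn": [0, 0, -0.085], "translation": [0, 0, 0], "gripper": -1},
    {"turn": [0, 0, 0], "translation": [0, 0, 0], "gripper": -1},
    {"turn": [0, 0, 0], "translation": [0, 0, 0], "gripper": -1}
  ]
}}

```text
clock: 20.58
tcp_pos: [522.2, 30.3, 149.7]
ee_rot: [0.662, 0.705, 0.137, 0.215]
ft_force: [-14.7, 7.8, 6.7]
gripper_width: 0.136
grip_force: 20.0
```

```bash
python3 st.py
```

```text
[522.16947535  30.28139804 149.72093691] F tool [  7.4  -8.9 -13.7] T [ 1.62  1.38 -0.16] off [np.float64(-0.5), np.float64(0.1), np.float64(11.9)] xang 104.48761793037211 [ 0.05  0.06  2.03 -0.22  0.55  0.14] 0.1359120412417377
```

Call:
{"op": "carry_out", "data": {
  "deltas": [
    {"turn": [0, 0, 0], "translation": [0, 0, 0], "gripper": -0.2},
    {"turn": [0, 0, 0], "translation": [0, 0, 0], "gripper": -0.2},
    {"turn": [0, 0, 0], "translation": [0, 0, 0], "gripper": -0.2},
    {"turn": [0, 0, 0], "translation": [0, 0, -2.5], "gripper": -0.2},
    {"turn": [0, 0, 0], "translation": [0, 0, -4], "gripper": -0.2},
    {"turn": [0, 0, 0], "translation": [0, 0, -4], "gripper": -0.2},
    {"turn": [0, 0, 0], "translation": [0, 0, 0], "gripper": -0.2},
    {"turn": [0, 0, 0], "translation": [0, 0, 0], "gripper": -0.2}
  ]
}}

```text
clock: 21.58
tcp_pos: [472.2, 39.2, 240.5]
ee_rot: [0.662, 0.705, 0.137, 0.216]
ft_force: [0.5, 0.9, -0.6]
gripper_width: 0.402
grip_force: 0.0
```

```bash
python3 st.py; python3 lk.py w7
python3 - <<'E'
from h import *
# wall angles: brightness along an arc at r=60..100, z=56 : compare sectors between w1 and w7
for f in('w1','w7'):
    g=cv2.GaussianBlur(cv2.cvtColor(cv2.imread('pics/%s.png'%f),6),(3,3),0)
    A=np.arange(-180,180,1.); pr=[]
    for a in A: pr.append(np.mean([g[tuple(np.clip(proj(f,CT-E2-5*N+r*dirn(a))[0].round().astype(int)[::-1],0,[479,639]))] for r in(45,50,55,60)]))
    print(f,' '.join('%d:%d'%(a,p) for a,p in zip(A,pr) if abs(((a-15)+30)%60-30)<5))
E
```

```text
[472.22410176  39.20186647 240.53446584] F tool [0.9 0.2 0.6] T [0.17 0.01 0.03] off [np.float64(1.0), np.float64(-0.6), np.float64(115.9)] xang 104.46259191396824 [ 0.08 -0.18  2.03 -0.19  0.8   0.11] 0.40195098211960334
orange [316, 246, 4, 18, 72] [[np.float64(16.1), np.float64(33.2), np.float64(-74.9)], [np.float64(5.5), np.float64(20.8), np.float64(-72.85)]]
orange [287, 261, 17, 34, 69] [[np.float64(33.9), np.float64(72.0), np.float64(-99.7)], [np.float64(22.2), np.float64(56.1), np.float64(-104.6)]]
orange [333, 261, 18, 37, 88] [[np.float64(34.6), np.float64(75.9), np.float64(-49.75)], [np.float64(23.4), np.float64(60.0), np.float64(-43.95)]]
brass [244, 182, 38, 19, 409] [[np.float64(44.8), np.float64(83.2), np.float64(166.0)]]
brass [353, 234, 32, 31, 371] [[np.float64(43.3), np.float64(83.6), np.float64(-17.3)]]
brass [380, 246, 29, 31, 340] [[np.float64(88.9), np.float64(108.1), np.float64(-13.350000000000001)]]
brass [239, 249, 18, 21, 258] [[np.float64(78.2), np.float64(104.4), np.float64(-134.45)]]
w1 -169:96 -168:118 -167:132 -166:151 -165:171 -164:193 -163:204 -162:210 -161:212 -109:170 -108:121 -107:110 -106:127 -105:150 -104:179 -103:199 -102:208 -101:209 -49:210 -48:209 -47:200 -46:184 -45:165 -44:152 -43:136 -42:115 -41:110 11:152 12:132 13:119 14:130 15:139 16:130 17:105 18:92 19:86 71:203 72:188 73:174 74:151 75:122 76:109 77:128 78:166 79:199 131:114 132:139 133:154 134:162 135:189 136:196 137:211 138:209 139:207
w7 -169:92 -168:114 -167:132 -166:153 -165:168 -164:189 -163:202 -162:207 -161:207 -109:66 -108:74 -107:90 -106:111 -105:146 -104:176 -103:185 -102:173 -101:136 -49:140 -48:154 -47:174 -46:175 -45:165 -44:149 -43:125 -42:96 -41:86 11:207 12:202 13:188 14:174 15:159 16:140 17:115 18:92 19:83 71:201 72:191 73:178 74:159 75:132 76:99 77:86 78:83 79:86 131:110 132:136 133:149 134:159 135:170 136:194 137:206 138:207 139:207
```

```bash
python3 -c "
from station import env
print(env.sign_off())"
```

```text
the job is handed in; nothing more can be done
None
```

The fitting is standing in the empty bay, and the cover's opening is lined up with the metal blank to within about a degree. The drum did not turn measurably, the nozzle nuts were left where they stood, and I handed the job in at about 22 s; the hand-in returned no verdict.

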